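# Fetch a filing block from the tilt bin at the dental bench

### The arm

A 7-joint arm with a two-finger parallel gripper is mounted at the origin on the work surface. World frame = base frame: x ahead of the robot, y to its left, z up, the work surface at z = 0. Lengths are in m, angles in rad, forces in N, time in s.
With the tool pointing down it reaches from about 0.425 to 1.025 m from the base axis. Payload 9.4 kg.
Tool frame: the origin (TCP) lies midway between the tips of the shut fingers; the grasp point (between the pads) lies 19 mm behind it; x points along the fingers, z is the direction in which the jaws open and shut, and the axes are right-handed (so a half turn about x gives the same grasp; the last joint's range is limited). The gripper opens to 93 mm and grips with 3 to 60 N. Pads are 15 mm wide; open, the fingers measure 128 mm over their backs; the gripper's body (75 mm by 188 mm) begins 65 mm behind the grasp point.
Start: joints at [1.129, 0.599, -0.003, 1.599, 0.002, 0.943, -0.08], TCP at [0.259, -0.677, 0.219] pointing down, gripper open.
Joint ranges: [-2.57, 2.57], [-0.35, 1.97], [-1.29, 1.29], [0.11, 2.56], [-1.05, 4.19], [0.11, 1.86], [-2.63, 2.63]. Speed limits (rad/s): [2.22, 2.22, 3.01, 3.01, 3.14, 3.14, 3.14].

### API

Orientations are given as a unit quaternion [x, y, z, w].
In Python, from rig import arm gives the robot as it stands. The module is installed in compiled form; this text tells all that it offers.
- The arm moves only by the tool jog_arm, never from a script. Its argument "targets" is a list that holds one entry, the list of rows, each a list of 5 numbers: the gripper's target within -1 to 1 (shut at 1, half-way at 0, fully open at -1), then the shift along the tool's x, y, z in mm, then the turn about the tool's x in degrees. A call has 1 to 20 rows; each row is the pose to reach, as a shift and turn from the pose measured when the call began, along the tool's axes at that moment; what a row does not reach only later rows make up. A row lasts 1/10 s, in which the tool goes at most 50 mm and 8.59 degrees, less where a joint would pass 70% of its speed; a pose out of reach is approached as far as the arm can. A call with a gripper value outside its range is refused whole. The fingers move at their own pace and stop on an object; "grip_force" is the grip in N (left out, the last holds). Time passes only in rows, so rows that repeat a pose let the fingers close. It gives the time, the measured TCP pose, the force and the opening at its end, in the units of the state.
- arm.get_obs(): the state, without advancing time (a new reading comes with each control period).
- arm.snapshot(name): name is "scene" or "side" or "wrist"; returns a dict with "pixels" (480x640x3 uint8, blue, green, red), "z_map" (480x640 float32, m along the optical axis (not along the pixel's ray), 0 where there is no reading), "fx", "fy", "cx", "cy" (pixels), "eye" and "attitude" of the camera in the world. Camera axes: x right, y up, looking along -z (the intrinsics and any distortion apply to the point x, -y, -z); pixel columns grow to the right and rows downward; lengths in m; the calibration is good to about 2 mm. A picture is of the moment at which its call begins.
- arm.hand_in(): hands the job in, once; it reports no verdict.
The state is a dict: "t": time; "q": joint angles; "joint_vel": joint speeds; "joint_efforts": joint torques, N m; "ee_pos": TCP position; "tool_rot": TCP orientation; "force": force on the tool from outside, world axes, zero at the start; "torque": the same for the moment, N m; "grip_width": opening from 0.0 (shut) to 1.0 (fully open).
Only numpy, scipy, OpenCV 4.12 (cv2) and the standard library are available. Lean on these libraries where they do the work, as an engineer would, in place of code of your own. Each camera call takes 0.05 s, during which the arm holds its last target. There are 200 camera calls.

### The job

On the left of the bench two small tilt-out bins stand side by side. Swing the wider one forward by its bar handle as far as it goes, take the grooved wooden filing block out of its mouth and lay it on the floor of the white job tray on the right (any way up, not on top of the plaster jaw model in it). Leave the bin swung out.

Things in the scene. Friction and masses are not known exactly. Their poses are not given: they have to be found in the camera images.
- wide_bin (a joint): Tilt of the wider bin (192 mm wide inside; its neighbour 95 mm): 0 shut, 1.05 rad fully out at its stop. Level hinge at the foot of its front panel, 12 mm above the bench. Stiff, smooth, 1 to 3 N at the bar; stays out. Its floor is 30 mm above the hinge; once out, the contents slide into the corner of floor and panel, some 50 mm above the bench, 35 mm outwards of the hinge, open to above.
- wide_bar (a point): Middle of the wide bin's level bar handle: round, 10 mm thick, 90 mm between posts, 163 mm above the bench when shut. Axes turn with the bin; shut, z is up, y along bar and hinge, bin swings out to -x. From here the hinge line is at x +12, z -151 mm, the panel's top edge at x +12, z -26. Rack roof: 138 mm high, front edge 37 mm behind the bar, so fingers can straddle the bar from above.
- block: Pale wooden filing block, 46 mm (y) by 40 (x) by 30 (z), a 14 mm groove along y in its +z face; 40 g; origin at its centre. Starts in the wide bin, under the rack's roof. Once the bin is out it leans with it, y still about level along the hinge, 25 mm or more free beyond each end: can be taken by its ends from straight above. A flat black square plate (34 by 12 mm) shares the bin.
- tray: White open job tray fixed to the bench, 240 mm (x) by 170 (y), 28 high, walls and floor 4 mm. Origin: centre of its underside, on the bench. A plaster jaw model (50 by 56, 25 mm high) stands at its +x end, 78 mm from the centre; the rest is empty.

How it is judged:
On the way:
1. the wide bin is swung out to its stop (value of joint wide_bin above 0.87 rad), for 0.2 s.
At the end, for the whole second after the job is handed in: The filing block lies at rest on the floor of the job tray, any way up (its centre inside the tray's walls and at most 34 mm above the bench, so not on the model or the rim), and the wide bin is still swung out (joint above 0.87 rad) (value of joint wide_bin above 0.87 rad and x of block in the frame of tray between -0.105 and 0.105 m and y of block in the frame of tray between -0.07 and 0.07 m and z of block in the frame of tray below 0.034 m and linear speed of block below 0.02 m/s); the robot touches nothing.
It also fails if it takes over 54 s, if anything falls off the work surface, if the arm or the gripper's body presses on something with over 40 N, if the wrist force passes 120 N, or if a joint passes its speed limit or range.

## Working session

There is one attempt and no reset: what is moved stays moved. The work goes in short steps, Python scripts to look and compute and a tool call to move; the robot and the scene stay as the last step left them, time stands still between calls to the robot, and variables do not carry over. Pictures are saved under pics/ and viewed, about 8 in all and at most 12, crops included, and the job is handed in when it is done.

Besides the shell and the picture viewer there is one more tool, called after "Request:" in YAML: its name, and indented under it one key for each argument. jog_arm: Moves the arm, as the interface text tells. Its arguments: {"type":"object","properties":{"targets":{"type":"array"},"grip_force":{"type":"number"}},"required":["targets"]}

```bash
mkdir -p pics; cat > h.py <<'E'
import numpy as np,cv2
from scipy.spatial.transform import Rotation as R
from rig import arm
def snap(n,save=None):
    s=arm.snapshot(n); s['n']=n
    if save: cv2.imwrite('pics/'+save,s['pixels'])
    return s
def rot(s):
    a=np.array(s['attitude'],float)
    return a if a.shape==(3,3) else R.from_quat(a).as_matrix()
def cloud(s):
    z=s['z_map'];v,u=np.mgrid[0:480,0:640]
    p=np.stack([(u-s['cx'])/s['fx']*z,-(v-s['cy'])/s['fy']*z,-z],-1)
    w=p@rot(s).T+np.array(s['eye']); w[z==0]=np.nan
    return w
def delta(target):
    o=arm.get_obs(); M=R.from_quat(o['tool_rot']).as_matrix()
    return (M.T@(np.array(target)-o['ee_pos'])*1000).round(1)
E
python3 - <<'E'
from h import *
o=arm.get_obs();print(o['t'],o['ee_pos'],R.from_quat(o['tool_rot']).as_matrix().round(3),o['grip_width'])
a=[]
for n in ['scene','side']:
    s=snap(n); a.append(s['pixels']); print(n,s['eye'],s['attitude'],s['fx'],s['cx'],[k for k in s])
    np.save(n+'.npy',cloud(s)); cv2.imwrite('pics/%s0.png'%n,s['pixels'])
E
```

```text
0.0 [ 0.25844649 -0.67687388  0.21777096] [[-0.001  0.934  0.357]
 [ 0.001  0.357 -0.934]
 [-1.    -0.    -0.001]] 1.0000612157308992
scene [1.10011746 0.08845791 0.70886086] [0.26719763 0.28376156 0.68293675 0.61780433] 440.74028153975183 324.58158209879167 ['pixels', 'z_map', 'fx', 'fy', 'cx', 'cy', 'eye', 'attitude', 'n']
side [ 0.21230738 -0.38525095  0.73647679] [ 0.32631554 -0.10041194 -0.30194506  0.89009258] 529.6479837542566 309.9309271975729 ['pixels', 'z_map', 'fx', 'fy', 'cx', 'cy', 'eye', 'attitude', 'n']
```

View pics/scene0.png

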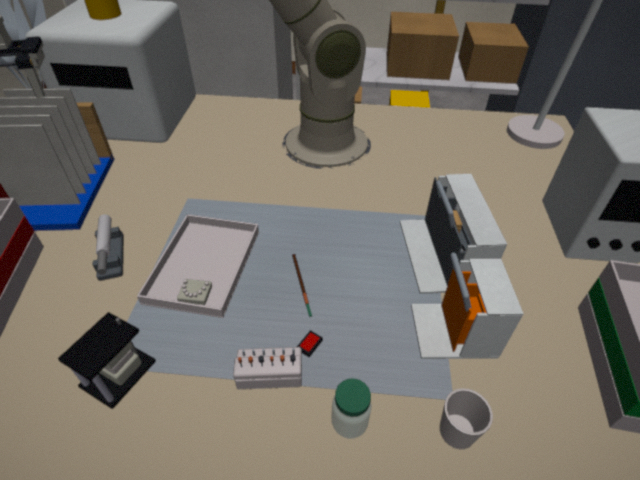

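View pics/side0.png

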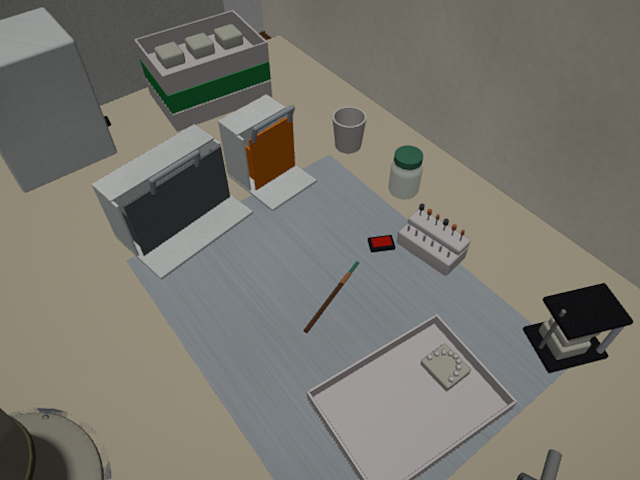

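The side view shows the wide bin (dark panel) with its bar from about (150,185) to (200,158). The tray spans (310,395) to (515,400) and the jaw model is at (445,366). Next I'll measure the bar, panel and tray.

```bash
python3 - <<'E'
import numpy as np,cv2
W=np.load('side.npy');im=cv2.imread('pics/side0.png')
def show(n,P): print(n,len(P),P.min(0).round(3),P.max(0).round(3),np.median(P,0).round(3))
v,u=np.mgrid[0:480,0:640]
reg=(u>90)&(u<255)&(v>120)&(v<280)
P=W[reg]; b=P[(P[:,2]>0.152)&(P[:,2]<.2)]; show('bar>152',b)
c=b.mean(0); U,S,V=np.linalg.svd(b-c); print(c,V[0],S); t=(b-c)@V[0]; print(np.percentile(t,[0,1,99,100]))
dark=reg&(im.max(2)<70); D=W[dark]; D=D[D[:,2]>.02]; show('panel',D)
d2=D[D[:,2]<.13]; c2=np.median(d2,0); U,S,V=np.linalg.svd(d2-d2.mean(0),full_matrices=False); print('panel n',V[2],V[0],d2.mean(0))
roof=P[(P[:,2]>.130)&(P[:,2]<.145)]; show('roof',roof); print('rect',cv2.minAreaRect(roof[:,:2].astype(np.float32)*1000))
reg=(u>290)&(u<530)&(v>310)
P=W[reg]; r=P[(P[:,2]>.020)&(P[:,2]<.034)]; 
print('tray rim',cv2.minAreaRect(r[:,:2].astype(np.float32)*1000))
m=reg&(u>420)&(u<470)&(v>345)&(v<388); q=W[m]; q=q[q[:,2]>.018]; show('model',q)
S_=np.load('scene.npy')
m=(u>140)&(u<262)&(v>210)&(v<315); P=S_[m]; r=P[(P[:,2]>.021)&(P[:,2]<.034)]
print('tray scene',cv2.minAreaRect(r[:,:2].astype(np.float32)*1000))
m=(u>420)&(u<500)&(v>170)&(v<280); P=S_[m]; b=P[(P[:,2]>.152)&(P[:,2]<.2)]; show('bar scene',b)
E
```

```text
bar>152 425 [0.367 0.252 0.152] [0.572 0.275 0.17 ] [0.417 0.263 0.166]
[0.42337995 0.26270487 0.1652001 ] [-0.99724885 -0.07316544  0.01189711] [0.9428123  0.08681969 0.07341443]
[-0.14819288 -0.14575581  0.05533949  0.05584824]
panel 5428 [0.314 0.253 0.02 ] [0.572 0.589 0.166] [0.406 0.274 0.084]
panel n [-0.18038904  0.98120084  0.06859084] [ 0.98338053  0.18136793 -0.00827069] [0.40847303 0.27656139 0.07745221]
roof 3998 [0.297 0.258 0.13 ] [0.6   0.374 0.145] [0.412 0.32  0.138]
rect ((449.0231018066406, 316.7047119140625), (301.91845703125, 109.00025177001953), 2.62872576713562)
tray rim ((497.6528625488281, -252.07249450683594), (245.4005584716797, 241.45474243164062), 85.00971984863281)
model 1127 [ 0.553 -0.237  0.018] [ 0.621 -0.181  0.031] [ 0.578 -0.211  0.02 ]
tray scene ((503.2603759765625, -215.2603759765625), (171.65179443359375, 243.98167419433594), 85.07262420654297)
bar scene 383 [0.372 0.254 0.153] [0.63  0.279 0.17 ] [0.466 0.266 0.166]
```

```bash
python3 - <<'E'
import numpy as np,cv2
v,u=np.mgrid[0:480,0:640]
for n,reg in [('side',(u>90)&(u<255)&(v>120)&(v<280)),('scene',(u>420)&(u<500)&(v>170)&(v<260))]:
    P=np.load(n+'.npy')[reg]; P=P[P[:,0]<.49]
    b=P[(P[:,2]>.155)&(P[:,2]<.19)]
    l=cv2.fitLine(b[:,:2].astype(np.float32),cv2.DIST_HUBER,0,.01,.01).ravel(); l[:2]*=np.sign(l[0]);t=(b[:,:2]-l[2:])@l[:2]
    pc=np.percentile(t,[1,99]);mid=l[2:]+l[:2]*pc.mean()
    print(n,len(b),'dir',l[:2],np.degrees(np.arctan2(l[1],l[0])),'mid',mid,'len',np.ptp(pc),'ztop',np.percentile(b[:,2],95))
    r=P[(P[:,2]>.134)&(P[:,2]<.142)&(P[:,1]>.285)]
    print('roof',cv2.minAreaRect(r[:,:2].astype(np.float32)*1000))
    f=P[(P[:,2]>.03)&(P[:,2]<.11)&(P[:,1]<.30)&(P[:,0]>.32)]
    l=cv2.fitLine(f[:,:2].astype(np.float32),cv2.DIST_HUBER,0,.01,.01).ravel();print('panel',l,np.degrees(np.arctan(l[1]/l[0])))
E
```

```text
side 389 dir [0.98913574 0.14700487] 8.453394 mid [0.41611965 0.26223913] len 0.09614182978126182 ztop 0.16938737803580434
roof ((393.60595703125, 328.359130859375), (192.8104248046875, 87.43309020996094), 0.3491237461566925)
panel [0.98687273 0.16149975 0.4011911  0.27337965] 9.293959
scene 206 dir [0.98541486 0.17016922] 9.797657 mid [0.42132228 0.2634755 ] len 0.09634496009767263 ztop 0.16862446522014213
roof ((394.4780578613281, 326.4757995605469), (82.90899658203125, 190.7855987548828), 89.99269104003906)
panel [0.98664784 0.16286802 0.4079064  0.27334765] 9.373406
```

Request:
jog_arm:
  targets:
    - [[0.44,-32,472,-277,11.6],[0.44,-32,472,-277,11.6],[0.44,-32,472,-277,11.6],[0.44,-32,472,-277,11.6],[0.44,-32,472,-277,11.6],[0.44,-32,472,-277,11.6],[0.44,-32,472,-277,11.6],[0.44,-32,472,-277,11.6],[0.44,-32,472,-277,11.6],[0.44,-32,472,-277,11.6],[0.44,-32,472,-277,11.6],[0.44,-42,484,-821,11.6],[0.44,-42,484,-821,11.6],[0.44,-42,484,-821,11.6],[0.44,-42,484,-821,11.6],[0.44,-42,484,-821,11.6],[0.44,-42,484,-821,11.6],[0.44,-42,484,-821,11.6],[0.44,-42,484,-821,11.6],[0.44,-42,484,-821,11.6]]

```text
t: 2.1
ee_pos: [0.4482, 0.1756, 0.2591]
tool_rot: [0.458, 0.539, -0.458, 0.538]
force: [0.7, 0.5, -0.0]
grip_width: 0.284
```

```bash
python3 - <<'E'
from h import *
o=arm.get_obs();print(o['t'],o['ee_pos'],o['q'].round(2) if hasattr(o['q'],'round') else o['q'],R.from_quat(o['tool_rot']).as_matrix().round(3),o['grip_width'])
print(delta([.417,.2625,.26]))
E
```

```text
2.1 [0.44824291 0.17557407 0.2591223 ] [-0.42  0.26 -0.09  2.09  0.03  0.79 -1.94] [[-0.001  0.987  0.161]
 [ 0.001  0.161 -0.987]
 [-1.    -0.    -0.001]] 0.2844005968131843
[ -0.8 -16.8 -90.8]
```

Request:
jog_arm:
  targets:
    - [[0.44,-1,-17,-91,0],[0.44,-1,-17,-91,0],[0.44,-1,-17,-91,0],[0.44,80,-17,-91,0],[0.44,80,-17,-91,0],[0.44,80,-17,-91,0],[0.44,80,-17,-91,0]]

```text
t: 2.8
ee_pos: [0.4169, 0.2622, 0.1794]
tool_rot: [0.458, 0.539, -0.458, 0.538]
force: [-0.4, -0.3, 0.7]
grip_width: 0.279
```

```bash
python3 - <<'E'
from h import *
o=arm.get_obs();print(o['t'],o['ee_pos'],o['force'])
a=snap('side')['pixels'][90:290,60:320];b=snap('wrist')['pixels'];c=snap('scene')['pixels'][130:330,380:640]
cv2.imwrite('pics/c1.png',np.hstack([np.vstack([cv2.resize(a,(390,300)),cv2.resize(c,(390,300))]),cv2.resize(b,(400,300)) if 0 else np.vstack([cv2.resize(b,(400,300)),np.zeros((300,400,3),np.uint8)])]))
E
```

```text
2.8 [0.41687815 0.2622191  0.17944805] [-0.38194276 -0.30278377  0.70755421]
```

View pics/c1.png

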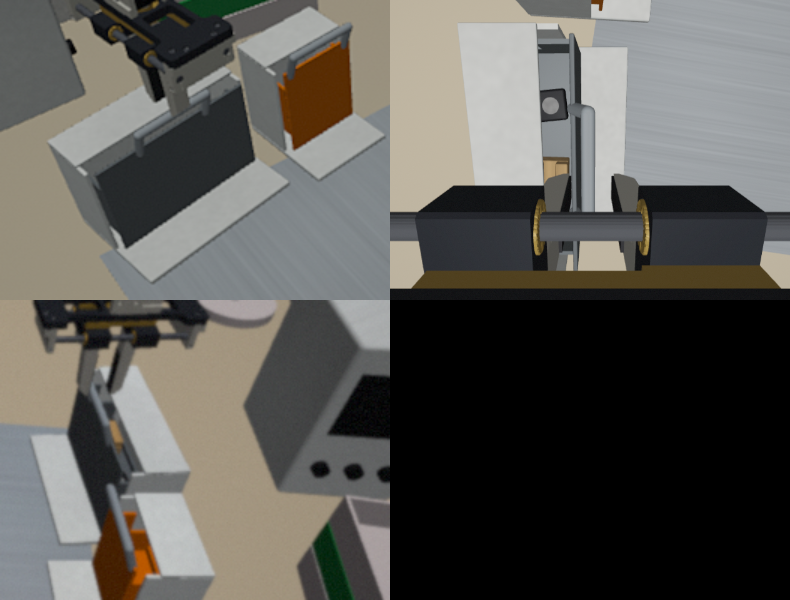

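The wrist view shows the bar at (587,190), between the fingers. The block is at (555,170) and the plate at (553,105). I'll lower the fingers, then swing the bin out.

Request:
jog_arm:
  targets:
    - [[0.44,29,0,0,0],[0.44,29,0,0,0],[0.44,29,0,8,0],[0.44,31,0,23,0],[0.44,34,0,38,0],[0.44,39,0,52,0],[0.44,46,0,66,0],[0.44,53,0,79,0],[0.44,62,0,91,0],[0.44,72,0,102,0],[0.44,83,0,113,0],[0.44,95,0,122,0],[0.44,102,0,127,0],[0.44,109,0,131,0],[0.44,116,0,134,0],[0.44,121,0,138,0],[0.44,122,0,140,0],[0.44,122,0,140,0],[0.44,122,0,140,0]]

```text
t: 4.85
ee_pos: [0.4415, 0.1332, 0.0591]
tool_rot: [0.46, 0.542, -0.451, 0.54]
force: [-7.7, 30.8, 12.5]
grip_width: 0.288
```

```bash
python3 - <<'E'
from h import *
o=arm.get_obs();print(o['t'],o['ee_pos'],o['force'])
a=snap('side')['pixels'][90:290,60:320];b=snap('wrist')['pixels'];c=snap('scene')['pixels'][130:330,380:640]
cv2.imwrite('pics/c2.png',np.hstack([np.vstack([cv2.resize(a,(390,300)),cv2.resize(c,(390,300))]),np.vstack([cv2.resize(b,(400,300)),np.zeros((300,400,3),np.uint8)])]))
E
```

```text
4.85 [0.44154291 0.13323189 0.05905515] [-7.71056218 30.81612893 12.48022713]
```

View pics/c2.png

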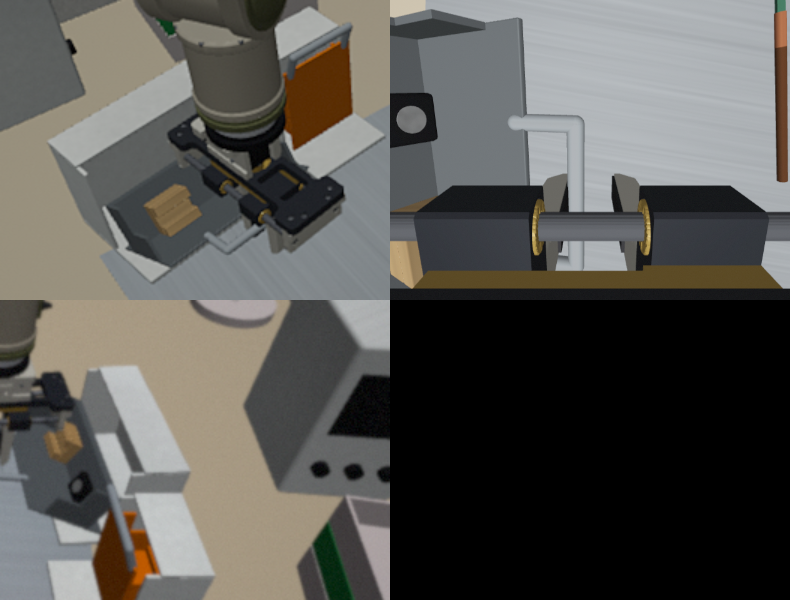

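The bin is at its stop (about 31 N reaction), and the block lies free in the corner. Now I'll relax, lift out, turn by -90° and open.

Request:
jog_arm:
  targets:
    - [[0.44,0,0,-4,0],[0.44,0,0,-4,0],[0.44,-40,0,-4,0],[0.44,-80,0,-4,0],[0.44,-130,0,-4,0],[0.44,-180,0,-4,0],[-1,-220,0,20,-20],[-1,-220,0,20,-90],[-1,-220,0,20,-90],[-1,-220,0,20,-90],[-1,-220,0,20,-90],[-1,-220,0,20,-90],[-1,-220,0,20,-90],[-1,-220,0,20,-90],[-1,-220,0,20,-90],[-1,-220,0,20,-90],[-1,-220,0,20,-90],[-1,-220,0,20,-90]]

```text
t: 6.8
ee_pos: [0.4433, 0.1093, 0.2781]
tool_rot: [-0.056, 0.703, 0.064, 0.707]
force: [-0.4, 0.9, -0.2]
grip_width: 0.997
```

```bash
python3 - <<'E'
from h import *
o=arm.get_obs();print(o['t'],o['ee_pos'],R.from_quat(o['tool_rot']).as_matrix().round(3),o['q'],o['force'])
S={n:snap(n) for n in ['side','scene','wrist']}
d=np.array([.987,.161]);out=np.array([.161,-.987]);H=np.array([.415,.274])
for n,s in S.items():
    hsv=cv2.cvtColor(s['pixels'],cv2.COLOR_BGR2HSV);W=cloud(s)
    rel=W[...,:2]-H; X=rel@d;Y=rel@out
    m=(hsv[...,1]>80)&(hsv[...,0]>8)&(hsv[...,0]<25)&(np.abs(X)<.1)&(Y>0)&(Y<.12)&(W[...,2]>.015)&(W[...,2]<.12)
    m=cv2.morphologyEx(m.astype(np.uint8),cv2.MORPH_OPEN,np.ones((3,3)))>0
    print(n,m.sum())
    if m.sum()>20:
        print(' along',np.percentile(X[m],[2,50,98]).round(4),'out',np.percentile(Y[m],[2,50,98]).round(4),'z',np.percentile(W[...,2][m],[2,50,98]).round(4))
        print(' rect',cv2.minAreaRect((W[m][:,:2]*1000).astype(np.float32)))
    g=(np.abs(X)<.09)&(Y>.04)&(Y<.15)&(W[...,2]>.03)&(W[...,2]<.2)&~m&(hsv[...,1]<80)
    if g.sum()>50: print(' panel far out',np.percentile(Y[g],[50,98]),np.percentile(W[...,2][g],[50,98]))
a=S['side']['pixels'][90:290,60:320];b=S['wrist']['pixels']
cv2.imwrite('pics/c3.png',np.hstack([cv2.resize(a,(390,300)),cv2.resize(b,(400,300))]))
E
```

```text
6.8 [0.4432697  0.10927059 0.27807689] [[ 0.005 -0.169  0.986]
 [ 0.011  0.986  0.169]
 [-1.     0.01   0.006]] [ 0.04278744  0.22747879 -0.48479197  2.10002976  0.13139247  0.83502015
 -0.34915388] [-0.41734422  0.85713332 -0.16471592]
side 774
 along [-0.0637 -0.0427 -0.0186] out [0.0058 0.0298 0.0466] z [0.044  0.0565 0.079 ]
 rect ((384.1744384765625, 243.18209838867188), (57.649417877197266, 45.45167922973633), 9.118125915527344)
 panel far out [0.08797518 0.13820413] [0.06735918 0.08266339]
scene 478
 along [-0.0596 -0.0287 -0.0144] out [0.0044 0.0286 0.0466] z [0.0391 0.0598 0.0773]
 rect ((367.02197265625, 241.28248596191406), (79.70626831054688, 46.084896087646484), 8.451444625854492)
 panel far out [0.08413108 0.13818812] [0.06350777 0.08159627]
wrist 3480
 along [-0.0611 -0.039  -0.017 ] out [0.0042 0.0283 0.0466] z [0.0462 0.0686 0.0783]
 rect ((380.24639892578125, 242.80361938476562), (45.7294807434082, 44.38715744018555), 9.566099166870117)
 panel far out [0.07955456 0.13591938] [0.06186481 0.08168163]
```

View pics/c3.png

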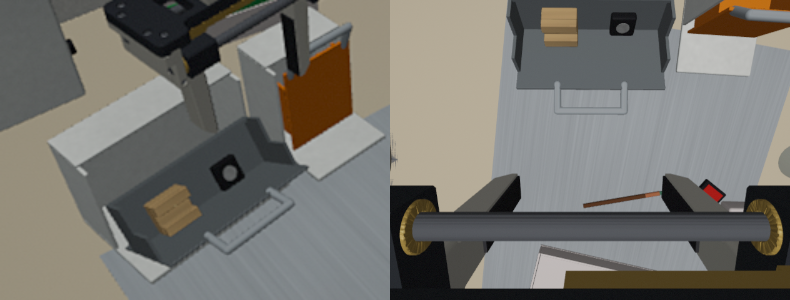

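The wrist view shows the block at about (560,27), clear of the plate at (622,22). All three views put its middle 39 mm left of the bin's centre and 26 mm out from the hinge. I'll move over it with the jaws at 66 mm, then descend.

Request:
jog_arm:
  targets:
    - [[-0.42,0,138,-41,0],[-0.42,0,138,-41,0],[-0.42,0,138,-41,0],[-0.42,0,138,-41,0],[-0.42,50,138,-41,0],[-0.42,100,138,-41,0],[-0.42,140,138,-41,0],[-0.42,165,138,-41,0],[-0.42,185,138,-41,0],[-0.42,185,138,-41,0]]
  grip_force: 20

```text
t: 7.95
ee_pos: [0.3801, 0.2402, 0.0925]
tool_rot: [-0.056, 0.704, 0.062, 0.706]
force: [0.5, -0.2, 0.3]
grip_width: 0.71
```

```bash
python3 - <<'E'
from h import *
o=arm.get_obs();print(o['t'],o['ee_pos'],R.from_quat(o['tool_rot']).as_matrix().round(3),o['force'],delta([.3808,.2411,.045]))
a=snap('side')['pixels'][90:290,60:320];b=snap('wrist')['pixels']
cv2.imwrite('pics/c4.png',np.hstack([cv2.resize(a,(390,300)),cv2.resize(b,(400,300))]))
E
```

```text
7.95 [0.38014007 0.24021298 0.09248494] [[ 0.002 -0.166  0.986]
 [ 0.008  0.986  0.166]
 [-1.     0.008  0.003]] [ 0.4990517  -0.19893267  0.28279327] [47.5  0.4  0.6]
```

View pics/c4.png

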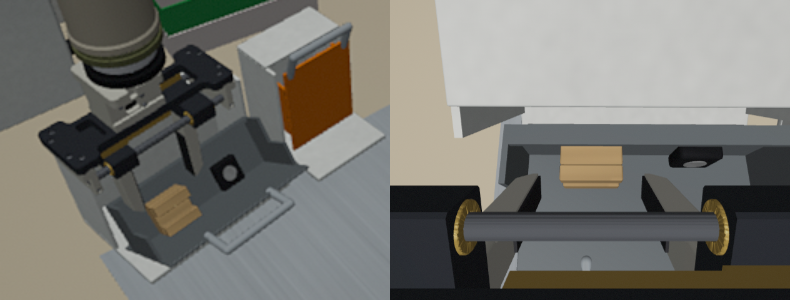

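The wrist view shows the block at x≈591, midway between the fingers. I'll descend, grip and lift.

Request:
jog_arm:
  targets:
    - [[-0.42,16,0,0,0],[-0.42,32,0,0,0],[-0.42,47,0,0,0],[-0.42,47,0,0,0],[1,47,0,0,0],[1,47,0,0,0],[1,47,0,0,0],[1,47,0,0,0],[1,47,0,0,0],[1,47,0,0,0],[1,47,0,0,0],[1,47,0,0,0],[1,30,0,0,0],[1,10,0,0,0],[1,-20,0,0,0],[1,-60,0,0,0],[1,-110,0,0,0],[1,-150,0,0,0],[1,-150,0,0,0]]
  grip_force: 20

```text
t: 9.95
ee_pos: [0.3819, 0.2408, 0.2496]
tool_rot: [-0.054, 0.7, 0.063, 0.709]
force: [0.6, -0.2, -0.9]
grip_width: 0.491
```

```bash
python3 - <<'E'
from h import *
o=arm.get_obs();print(o['t'],o['ee_pos'],R.from_quat(o['tool_rot']).as_matrix().round(3),o['force'],o['grip_width']*93)
print(delta([.58,.02,.25]),delta([.475,-.213,.25]))
s=snap('wrist');b=s['pixels'];a=snap('side')['pixels'][60:290,60:320]
cv2.imwrite('pics/c5.png',np.hstack([cv2.resize(a,(390,300)),cv2.resize(b,(400,300))]))
E
```

```text
9.95 [0.38189939 0.24082352 0.24964285] [[ 0.012 -0.166  0.986]
 [ 0.014  0.986  0.165]
 [-1.     0.012  0.015]] [ 0.63049015 -0.18196677 -0.9005816 ] 45.62750693475298
[  -1.1 -250.6  158.8] [  -5.8 -462.9   16.8]
```

View pics/c5.png

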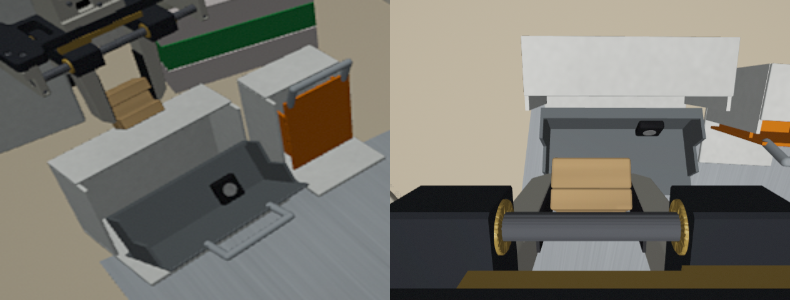

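The block is held (opening 45.6 mm). Now I'll carry it round to the empty side of the tray.

Request:
jog_arm:
  targets:
    - [[1,-1,-45,25,0],[1,-1,-90,55,0],[1,-1,-130,80,0],[1,-1,-170,107,0],[1,-1,-210,133,0],[1,-1,-251,159,0],[1,-1,-251,159,0],[1,-3,-290,130,0],[1,-3,-330,100,0],[1,-4,-370,70,0],[1,-5,-415,37,0],[1,-6,-460,4,0],[1,-6,-460,4,0],[1,-6,-460,4,0],[1,-6,-460,4,0]]

```text
t: 11.55
ee_pos: [0.4609, -0.2123, 0.2466]
tool_rot: [-0.055, 0.702, 0.063, 0.707]
force: [-0.4, 0.4, -0.2]
grip_width: 0.489
```

```bash
python3 - <<'E'
from h import *
o=arm.get_obs();print(o['t'],o['ee_pos'],R.from_quat(o['tool_rot']).as_matrix().round(3),o['force'],o['grip_width']*93)
print(delta([.462,-.212,.024]))
s=snap('side');W=cloud(s);hsv=cv2.cvtColor(s['pixels'],cv2.COLOR_BGR2HSV)
m=(hsv[...,1]>80)&(hsv[...,0]>8)&(hsv[...,0]<25)&(np.abs(W[...,0]-.46)<.06)&(np.abs(W[...,1]+.21)<.06)&(W[...,2]>.15)
print(m.sum(),np.percentile(W[m],[2,50,98],axis=0).round(3) if m.sum() else '')
E
```

```text
11.55 [ 0.46091461 -0.21233323  0.24657751] [[ 0.007 -0.166  0.986]
 [ 0.012  0.986  0.166]
 [-1.     0.011  0.009]] [-0.40147847  0.42332505 -0.23120692] 45.505452756798526
[222.6  -2.3  -0.8]
716 [[ 0.411 -0.255  0.243]
 [ 0.45  -0.233  0.296]
 [ 0.488 -0.223  0.364]]
```

Request:
jog_arm:
  targets:
    - [[1,45,-2,-1,0],[1,90,-2,-1,0],[1,135,-2,-1,0],[1,175,-2,-1,0],[1,200,-2,-1,0],[1,213,-2,-1,0],[1,219,-2,-1,0],[1,223,-2,-1,0],[1,224,-2,-1,0],[1,224,-2,-1,0]]

```text
t: 12.6
ee_pos: [0.463, -0.2101, 0.0236]
tool_rot: [-0.056, 0.701, 0.064, 0.708]
force: [0.6, 1.6, 1.6]
grip_width: 0.495
```

```bash
python3 - <<'E'
from h import *
o=arm.get_obs();print(o['t'],o['ee_pos'],o['force'],o['grip_width']*93)
a=snap('side')['pixels'][270:480,260:540];b=snap('wrist')['pixels']
cv2.imwrite('pics/c6.png',np.hstack([cv2.resize(a,(390,300)),cv2.resize(b,(400,300))]))
E
```

```text
12.6 [ 0.46301669 -0.21011703  0.02360765] [0.59083187 1.56612827 1.58201797] 46.0776572940122
```

View pics/c6.png

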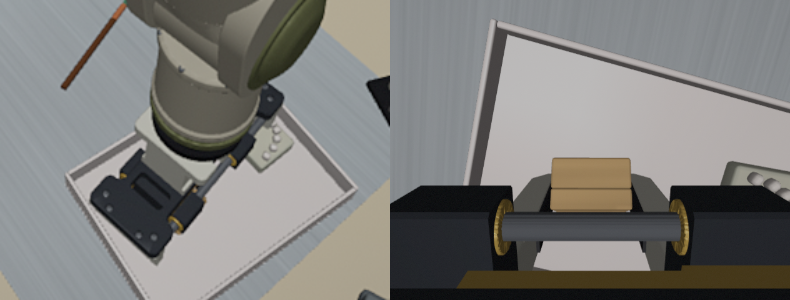

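The block's lower edge is just touching the tray floor (about 1.6 N), and the jaw model is well clear at (770,175). I'll release and rise.

Request:
jog_arm:
  targets:
    - [[-0.3,0,0,0,0],[-0.3,0,0,0,0],[-0.3,0,0,0,0],[-0.3,0,0,0,0],[-0.3,0,0,0,0],[-0.3,0,0,0,0],[-0.3,-20,0,0,0],[-0.3,-60,0,0,0],[-0.3,-110,0,0,0],[-0.3,-160,0,0,0],[-0.3,-210,0,0,0],[-0.3,-230,150,0,0],[-0.3,-230,150,0,0],[-0.3,-230,150,0,0],[-0.3,-230,150,0,0],[-0.3,-230,150,0,0]]

```text
t: 14.3
ee_pos: [0.4357, -0.065, 0.2555]
tool_rot: [-0.057, 0.701, 0.065, 0.708]
force: [0.1, -0.2, -0.2]
grip_width: 0.65
```

```bash
python3 - <<'E'
from h import *
o=arm.get_obs();print(o['t'],o['ee_pos'],o['force'],o['grip_width']*93)
c,d=np.array([.503,-.215]),np.array([.996,-.086])
for n in ['side','scene','wrist']:
    s=snap(n);W=cloud(s);hsv=cv2.cvtColor(s['pixels'],cv2.COLOR_BGR2HSV)
    if n=='side': cv2.imwrite('pics/c7.png',s['pixels'])
    m=(hsv[...,1]>80)&(hsv[...,0]>8)&(hsv[...,0]<25)&(np.abs(W[...,0]-.5)<.12)&(np.abs(W[...,1]+.21)<.09)&(W[...,2]<.08)
    if m.sum()>20:
        P=W[m];r=P[:,:2]-c
        print(n,m.sum(),'x',np.percentile(r@d,[2,98]).round(3),'y',np.percentile(r@[-d[1],d[0]],[2,98]).round(3),'z',np.percentile(P[:,2],[2,98]).round(3))
    Hh=W[...,:2]-[.415,.274];X=Hh@[.987,.161];Y=Hh@[.161,-.987]
    g=(np.abs(X)<.06)&(Y>.11)&(Y<.16)&(W[...,2]>.03)&(W[...,2]<.2)
    if g.sum(): print(' bar out',np.percentile(Y[g],98),'z',np.percentile(W[...,2][g],98))
E
```

```text
14.3 [ 0.4356538  -0.06497085  0.25548193] [ 0.09927479 -0.22528216 -0.23555709] 60.421546874820166
side 1002 x [-0.064 -0.017] y [-0.027  0.006] z [0.013 0.046]
 bar out 0.13913257151704492 z 0.08332812577851177
scene 385 x [-0.056 -0.012] y [-0.022  0.01 ] z [0.011 0.046]
 bar out 0.13920948258759344 z 0.08278241766589715
```

View pics/c7.png

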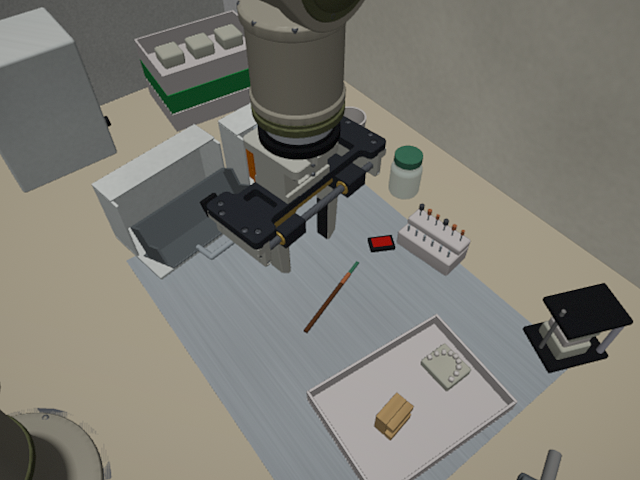

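The block stands flat on the tray floor at (395,415), with its top at 45 mm (so its centre is about 24 mm up). The bin is still fully out: the bar's outer face is 139 mm from the hinge, as expected at about 1.05 rad. Handing in.

```bash
python3 -c "
from rig import arm
print(arm.hand_in())"
```

```text
the job is handed in; nothing more can be done
None
```

I swung the wide bin out by its bar to the stop, took the filing block by its ends and laid it on the floor of the job tray. I then handed the job in at about 14.5 s. The hand-in gives no verdict.

- **Block:** the side and scene views put it at about x -0.04, y -0.01 m in the tray frame. Its top is about 45 mm high, so its centre is about 24 mm above the bench. It is clear of the jaw model.
- **Bin:** it is still out. The bar's outer face is 139 mm from the hinge and its top about 83 mm high, which fits about 1.05 rad. The bar pushed back with about 31 N at the stop.
- **Arm:** clear of everything, about 0.25 m above the bench, with only about 0.2 N per axis on the tool.

The last two views of the block differed by 4–8 mm, well inside the limits. The wrist camera did not see it in that last check. No check failed.

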